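# Set the clutch ring of the orange driver

## Task

Two cordless drivers stand nose up in their holders on the saw table. Turn the grey clutch ring of the orange driver until its yellow pointer clicks in at the broad red mark on the black nose, then let go. Leave the blue driver's ring as it is.

Things in the scene. Friction and masses are not known exactly. Their poses are not given: they have to be found in the camera images.
- orange_driver: cordless driver, orange handle 63 mm wide, fixed upright, nose up, in a plywood holder 110x110x14 mm. Origin: centre of the holder's underside on the tabletop; z up is the axis of handle, ring and nose. Handle to z = 97 mm, neck 48 mm wide to 113, grey ribbed ring 113 to 139, fixed black nose 35 mm wide to 154, steel bit holder 16 mm wide to 165.
- orange_grip (a point): centre of the orange driver's grey clutch ring, on the axis, 126 mm above the table. The ring is 50 mm across (51 over the ribs), 26 mm high (13 above and below this point), and can be gripped across any diameter from above; 20 to 30 N of grip holds it well.
- orange_ring (a joint): angle of the orange driver's ring, rad; grows counterclockwise seen from above. A sprung ball clicks in at 0, 0.55, 1.1 and 1.65 (about 0.15 N m to pass a click) and draws the ring to within about 0.05 of the click when let go within 0.2 of it; 1.1 is the broad red mark, the others thin white lines. Hard stops at -0.1 and 1.75. Starts between 0 and 0.7, mostly at or near 0 or 0.55.
- orange_pointer (a point): outer end of the yellow pointer line on the top edge of the orange driver's ring, 25 mm from the axis; turns with the ring
- orange_mark (a point): outer end of the broad (7 mm) red mark on the top edge of the orange driver's black nose, 17.5 mm from the axis; fixed. At joint value 1.1 the pointer lies in the same direction from the axis as this mark.
- blue_driver: the same driver and holder with a blue handle; same sizes and origin. To be left alone.
- blue_pointer (a point): outer end of the yellow pointer line on the ring of the blue driver, 25 mm from its axis; its ring turns as easily as the other

How it is judged:
By the outcome, as a careful person would: the job done as asked, in the order asked, and still so for the second after the job is handed in, with the robot touching nothing.
It also fails if it takes over 26 s, if anything falls off the work surface, if the arm or the gripper's body presses on something with over 40 N, if the wrist force passes 120 N, or if a joint passes its speed limit or range.

## Robot

A 7-joint arm with a two-finger parallel gripper is mounted at the origin on a cart in front of the work surface, level with it; the furniture and walls round the work are solid. World frame = base frame: x ahead of the robot, y to its left, z up, the work surface at z = 0. Lengths are in m, angles in rad, forces in N, time in s.
With the tool pointing down it reaches from about 0.4 to 0.875 m from the base axis. Payload 19.3 kg.
Tool frame: the origin (TCP) lies on the mounting face of the last link; the fingertips stand 173 mm ahead of it and the grasp point (between the pads) lies 155 mm ahead of it; z points along the fingers, y is the line along which they close (so a half turn about z gives the same grasp; the last joint's range is limited). The gripper opens to 85 mm and grips with 20 to 120 N. Pads are 22 mm wide; open, the fingers measure 114 mm over their backs; the gripper's body (76 mm by 85 mm) begins 54 mm behind the grasp point. The pads swing forward as they close: fully open they stand 13 mm farther back than shut.
Start: joints at [-1.295, 0.521, -0.036, 1.599, 0.021, 1.021, -0.113], TCP at [0.212, 0.588, 0.405] pointing down, gripper open.
Joint ranges: [-2.91, 2.91], [-0.3, 2.13], [-1.5, 1.42], [0.17, 2.43], [-1.26, 4.41], [0.16, 1.93], [-2.52, 2.52]. Speed limits (rad/s): [1.89, 1.89, 2.39, 2.39, 3.01, 3.01, 3.01].

## Interface

Orientations are given as [roll, pitch, yaw] about the fixed x, y, z axes, in that order (R = Rz(yaw) Ry(pitch) Rx(roll)).
In Python, from workcell import bot, vision gives the robot as it stands.
- The arm moves only by the shell command python3 -m creep 'ROWS' [FORCE]. ROWS is JSON, a list that holds one entry, the list of rows, each a list of 7 numbers: the opening, from -1 (shut) to 1 (fully open), then the shift along the tool's x, y, z in cm, then the turn, a rotation vector about the tool's x, y, z in rad. In form: [[[grip, tx, ty, tz, rx, ry, rz], ...]]. A call has 1 to 12 rows; each row shifts and turns the commanded pose from where the row before left it, along the tool's axes as they then stand; what a row does not reach is not made up. A row lasts 1/8 s, in which the tool goes at most 62.5 mm and 10.7 degrees, less where a joint would pass 70% of its speed; a pose out of reach is approached as far as the arm can. A call with a gripper value outside its range is refused whole. The fingers move at their own pace and stop on an object; FORCE is the grip in N (left out, the last holds). Time passes only in rows, so rows that do not move let the fingers close. It gives the time, the measured TCP pose, the force, the opening and the grip force at its end, in the units of the state.
- bot.observe(): the state, without advancing time (a new reading comes with each control period).
- vision.grab_frame(name): name is "scene" or "top"; returns a dict with "image" (420x560x3 uint8, blue, green, red), "depth" (420x560 float32, m along the optical axis (not along the pixel's ray), 0 where there is no reading), "fovy" (degrees; the focal length in pixels is half the picture's height over the tangent of half this angle, whatever the lens; pixels are square), "cx", "cy" (the principal point, pixels), "cam_to_world" (4x4, takes a point from camera to world coordinates). Camera axes: x right, y down, z forward; pixel columns grow to the right and rows downward; lengths in m; the calibration is good to about 2 mm. A picture is of the moment at which its call begins.
- bot.job_done(): hands the job in; it is judged then, once.
The state is a dict: "clock": time; "qpos": joint angles; "qd": joint speeds; "joint_efforts": joint torques, N m; "position": TCP position; "tool_rot": TCP orientation; "force": force on the tool from outside, world axes, zero at the start; "moment": the same for the moment, N m; "grip_width": finger opening in m; "finger_force": force on a finger pad.
Only numpy, scipy, OpenCV 4.12 (cv2) and the standard library are available. Lean on these libraries where they do the work, as an engineer would, in place of code of your own. Each camera call takes 0.05 s, during which the arm holds its last target. There are 200 camera calls.

## Working session

There is one attempt and no reset: what is moved stays moved. The work goes in short steps, Python scripts to look and compute and a shell command to move; the robot and the scene stay as the last step left them, time stands still between calls to the robot, and variables do not carry over. Pictures are saved under pics/ and viewed, at most 10 in all, crops included, and the job is handed in when it is done.

```bash
mkdir -p pics; cat > h.py <<'E'
import numpy as np, cv2
from workcell import bot, vision
def grab(n,tag):
    f=vision.grab_frame(n); cv2.imwrite(f'pics/{tag}.png',f['image']); np.savez(f'{tag}.npz',**f); return f
def pt(f,u,v,z=None):
    F=210/np.tan(np.radians(float(f['fovy']))/2); T=np.array(f['cam_to_world'])
    d=T[:3,:3]@np.array([(u-f['cx'])/F,(v-f['cy'])/F,1]); o=T[:3,3]
    s=(z-o[2])/d[2] if z is not None else float(f['depth'][int(round(v)),int(round(u))])
    return o+s*d
E
python3 - <<'E'
from h import *
for n in('top','scene'):
    f=grab(n,n); print(n,f['fovy'],f['cx'],f['cy'],np.round(f['cam_to_world'],3).tolist())
print(bot.observe())
a=np.vstack([cv2.imread('pics/top.png')]);
E
```

```text
top 50.01547886798101 277.02936709570554 205.4762988450005 [[0.012, -0.994, 0.108, 0.406], [-0.999, -0.016, -0.034, 0.204], [0.036, -0.107, -0.994, 0.948], [0.0, 0.0, 0.0, 1.0]]
scene 46.02335621960811 278.90062351707286 212.57746885128063 [[-0.67, 0.606, -0.429, 0.882], [0.742, 0.541, -0.395, 0.519], [-0.007, -0.584, -0.812, 0.794], [0.0, 0.0, 0.0, 1.0]]
{'clock': 0.1, 'qpos': array([-1.29518931,  0.52198566, -0.03628876,  1.59993784,  0.02118393,
        1.0210958 , -0.11283113]), 'qd': array([ 2.17527686e-04, -1.57240020e-03,  1.88131349e-05, -2.20397809e-03,
        6.03986987e-04,  2.61673755e-03,  7.97828339e-04]), 'joint_efforts': array([ 5.30171790e-03, -9.28489065e+01,  1.98469922e+00, -3.70533693e+01,
        1.81418122e-02,  5.36074440e-03,  2.24779274e-05]), 'position': array([0.21184344, 0.5878774 , 0.40416885]), 'tool_rot': array([-3.14055328e+00,  7.80670275e-05,  2.79570140e+00]), 'force': array([ 0.87901037,  0.73657746, -0.67391845]), 'moment': array([-0.06384126, -0.03244681,  0.03025568]), 'finger_force': 0.0, 'grip_width': 0.08528862665389114}
```

View pics/top.png

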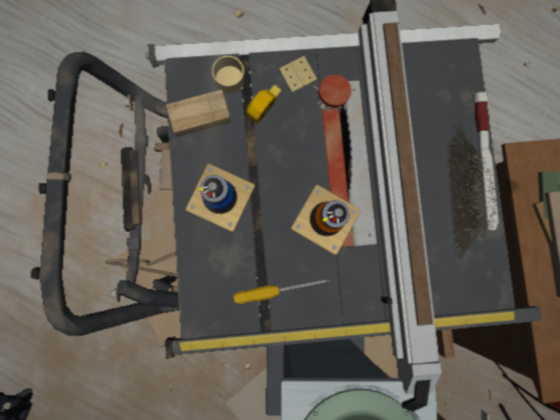

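View pics/scene.png

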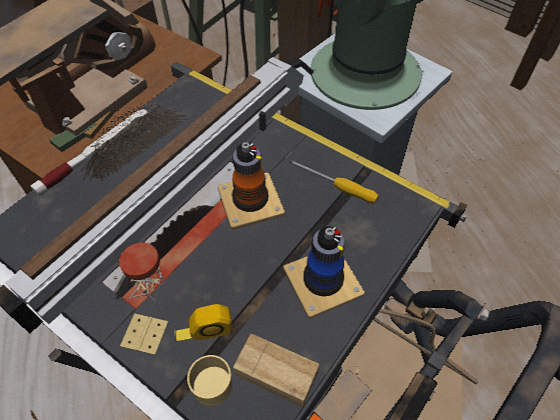

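```bash
python3 - <<'E'
import cv2,numpy as np
a=cv2.imread('pics/top.png')[185:245,300:370]; b=cv2.imread('pics/scene.png')[130:190,215:285]
r=lambda i:cv2.resize(i,None,fx=5.6,fy=5.6,interpolation=cv2.INTER_CUBIC)
cv2.imwrite('pics/c1.png',np.hstack([r(a),r(b)]))
from h import pt
f=np.load('top.npz')
# depth-based: points at ring-ish heights around orange
import itertools
P=np.array([pt(f,u,v) for v in range(180,260) for u in range(285,370)])
for lo,hi in((.012,.016),(.136,.142),(.151,.157),(.162,.168)):
    m=(P[:,2]>lo)&(P[:,2]<hi); print(lo,m.sum(),P[m].min(0).round(4),P[m].max(0).round(4),P[m].mean(0).round(4))
Q=np.array([pt(f,u,v) for v in range(0,420,3) for u in range(340,440,3)]);print('fence',Q[(Q[:,1]<.14)&(abs(Q[:,0]-.45)<.1)][:,2].max(), Q[(Q[:,2]>.04)&(abs(Q[:,0]-.4)<.2)&(Q[:,1]<.1)].max(0))
E
```

```text
0.012 1136 [ 0.4075 -0.0035  0.012 ] [0.5517 0.1396 0.016 ] [0.4773 0.0727 0.0142]
0.136 271 [0.4558 0.0447 0.136 ] [0.5054 0.0939 0.1418] [0.4788 0.071  0.1395]
0.151 229 [0.4637 0.0509 0.1512] [0.4962 0.0853 0.157 ] [0.4796 0.069  0.1545]
0.162 44 [0.4734 0.0622 0.1622] [0.486  0.076  0.1678] [0.4799 0.0688 0.1654]
fence 0.16661052167558743 [0.59988698 0.06599188 0.16661052]
```

View pics/c1.png

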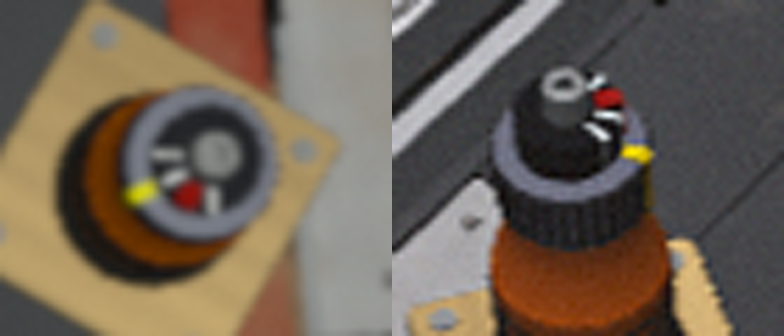

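```bash
python3 - <<'E'
from h import *
c=np.array([.480,.069])
for n,ox,oy,L in(('top',300,185,[('ptr',140,193,.139),('w0',168,155,.154),('w1',175,177,.154),('red',188,195,.154),('w3',213,200,.154)]),('scene',215,130,[('ptr',638-392,154,.139),('w',598-392,131,.154),('w',606-392,116,.154),('red',609-392,99,.154),('w3',597-392,80,.154)])):
    f=np.load(n+'.npz')
    for t,u,v,z in L:
        p=pt(f,ox+(u+.5)/5.6-.5,oy+(v+.5)/5.6-.5,z)[:2]-c; print(n,t,(p*1e3).round(1),np.hypot(*p).round(4),np.arctan2(p[1],p[0]).round(3))
E
```

```text
top ptr [-10.1  20.2] 0.0226 2.034
top w0 [ 1.  13.4] 0.0135 1.5
top w1 [-6.  11.2] 0.0127 2.065
top red [-11.7   7. ] 0.0137 2.599
top w3 [-13.2  -0.9] 0.0132 -3.071
scene ptr [-10.3  23. ] 0.0252 1.99
scene w [ 0.5 16.9] 0.0169 1.542
scene w [-5.7 14.4] 0.0155 1.951
scene red [-11.6  10. ] 0.0153 2.428
scene w3 [-15.    1.5] 0.0151 3.04
```

```bash
python3 - <<'E'
from h import *
f=np.load('top.npz')
P=np.array([pt(f,u,v) for v in range(180,260,2) for u in range(335,420,2)])
for y in np.arange(-.12,.04,.01):
    m=(abs(P[:,1]-y)<.005)&(P[:,0]>.38)&(P[:,0]<.58); print(y.round(2),P[m,2].max().round(3) if m.any() else None)
E
python3 -m creep '[[[1,-3.57,-3.31,0,0,0,0],[1,-3.57,-3.31,0,0,0,0],[1,-3.57,-3.31,0,0,0,0],[1,-3.57,-3.31,0,0,0,0],[1,-3.57,-3.31,0,0,0,0],[1,-3.57,-3.31,0,0,0,0],[1,-3.57,-3.31,0,0,0,0],[1,-3.57,-3.31,0,0,0,0],[1,-3.57,-3.31,0,0,0,0],[1,-3.57,-3.31,0,0,0,0],[1,-3.57,-3.31,0,0,0,0],[1,-3.57,-3.31,0,0,0,0]]]' 25
python3 -c "
from h import *
o=bot.observe();print(o['qpos'].round(3),o['position'],o['tool_rot'])"
```

```text
-0.12 None
-0.11 0.082
-0.1 0.098
-0.09 0.099
-0.08 0.098
-0.07 0.099
-0.06 0.087
-0.05 0.085
-0.04 0.04
-0.03 0.004
-0.02 0.004
-0.01 0.003
-0.0 0.02
0.01 0.018
0.02 0.023
0.03 0.019
clock: 1.6
position: [0.4807, 0.0676, 0.4047]
tool_rot: [-3.142, -0.0, 2.796]
force: [1.3, 1.5, -0.6]
grip_width: 0.0854
finger_force: 0.0
[-0.394  0.303  0.164  1.965 -0.064  0.879  1.029] [0.4807228  0.06758391 0.40466956] [-3.14153716e+00 -5.41791932e-05  2.79589992e+00]
```

```bash
python3 -m creep '[[[1,0.11,0.11,2.5,0,0,0],[1,0,0,2.5,0,0,0],[1,0,0,2.5,0,0,0],[1,0,0,2.5,0,0,0],[1,0,0,1.6,0,0,0],[1,0,0,0.96,0,0,0],[1,0,0,0,0,0,0]]]' 25
python3 - <<'E'
from h import *
f=grab('scene','s2'); cv2.imwrite('pics/s2c.png',cv2.resize(f['image'][70:220,160:340],None,fx=4,fy=4,interpolation=cv2.INTER_CUBIC))
E
```

```text
clock: 2.48
position: [0.4795, 0.0705, 0.2788]
tool_rot: [-3.141, -0.001, 2.796]
force: [0.2, 0.3, 0.6]
grip_width: 0.0855
finger_force: 0.0
```

View pics/s2c.png

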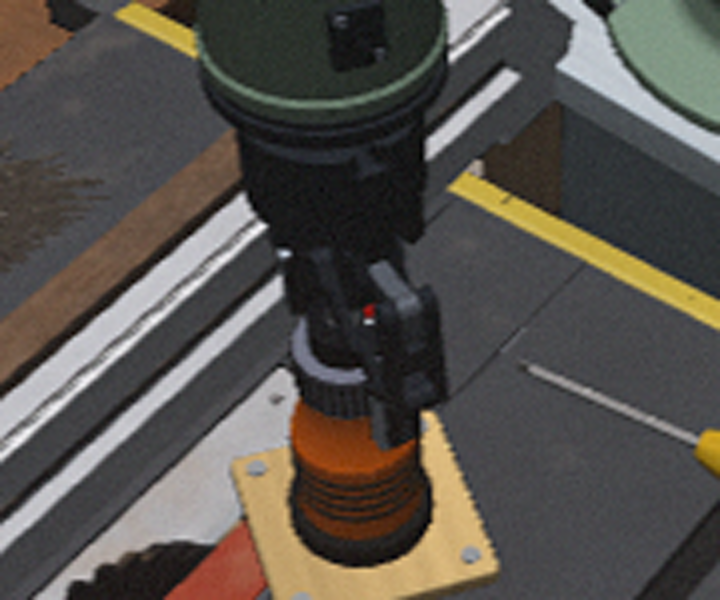

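The picture shows the open fingers straddling the orange ring (ring about (330,370) in the crop), with nothing touching. I'll centre the tool by a millimetre and close.

```bash
python3 -m creep '[[[1,-0.1,-0.12,0,0,0,0],[-1,0,0,0,0,0,0],[-1,0,0,0,0,0,0],[-1,0,0,0,0,0,0],[-1,0,0,0,0,0,0],[-1,0,0,0,0,0,0],[-1,0,0,0,0,0,0]]]' 25; python3 -c "
from h import *
print(bot.observe()['moment'])"
```

```text
clock: 3.4
position: [0.4808, 0.0697, 0.2798]
tool_rot: [3.139, 0.002, 2.796]
force: [2.5, 3.5, 7.2]
grip_width: 0.0502
finger_force: 24.7
[ 1.19447088 -0.64594082 -0.16897558]
```

```bash
python3 -m creep '[[[-1,0,0,0,0,0,-0.1],[-1,0,0,0,0,0,-0.1],[-1,0,0,0,0,0,-0.1],[-1,0,0,0,0,0,-0.1],[-1,0,0,0,0,0,-0.1],[-1,0,0,0,0,0,-0.07],[-1,0,0,0,0,0,0],[-1,0,0,0,0,0,0]]]' 25; python3 - <<'E'
from h import *
print(bot.observe()['moment'])
f=grab('scene','s3');g=grab('top','t3')
r=lambda i:cv2.resize(i,(400,400),interpolation=cv2.INTER_CUBIC)
cv2.imwrite('pics/s3c.png',np.hstack([r(f['image'][120:200,210:290]),r(g['image'][175:255,290:370])]))
E
```

```text
clock: 4.4
position: [0.4811, 0.07, 0.2799]
tool_rot: [3.14, 0.004, -2.917]
force: [6.2, 6.1, 5.0]
grip_width: 0.0499
finger_force: 27.9
[ 1.9252628  -0.93970289 -0.13258818]
```

View pics/s3c.png

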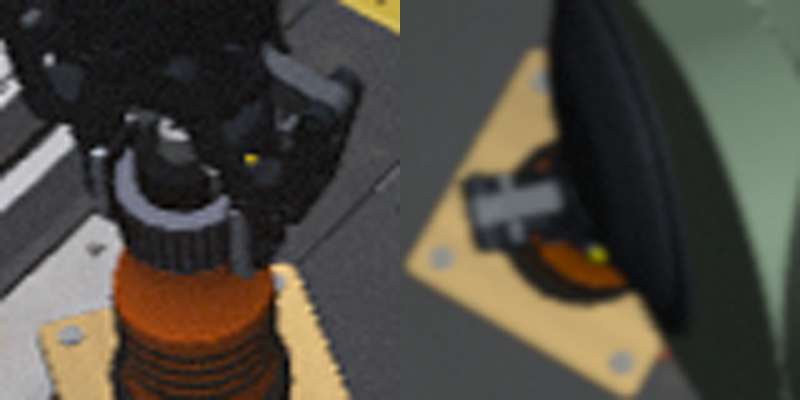

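```bash
python3 - <<'E'
from h import *
c=np.array([.480,.069])
for n,u,v in(('s3',210+251/5-.4,120+159/5-.4),('t3',290+198/5-.4,175+254/5-.4)):
    p=pt(np.load(n+'.npz'),u,v,.139)[:2]-c; print(p*1e3,np.hypot(*p),np.arctan2(p[1],p[0]))
E
```

```text
[-21.71706949  15.34986172] 0.026594160299573753 2.526310217805011
[-21.46887159  11.8441035 ] 0.024519282921495775 2.6374549444874678
```

The yellow pointer shows at (251,159) in the left half and (598,254) in the right. Both put it at about 2.58 rad, the direction of the red mark. I'll release and lift.

```bash
python3 -m creep '[[[1,0,0,0,0,0,0],[1,0,0,0,0,0,0],[1,0,0,0,0,0,0],[1,0,0,0,0,0,0],[1,0,0,0,0,0,0],[1,0,0,-1.5,0,0,0],[1,0,0,-3,0,0,0],[1,0,0,-3,0,0,0],[1,0,0,-3,0,0,0],[1,0,0,-2,0,0,0],[1,0,0,0,0,0,0]]]'
python3 -m creep '[[[1,3,3,0,0,0,0],[1,3,5,0,0,0,0],[1,2,5,0,0,0,0],[1,2,5,0,0,0,0],[1,0,5,0,0,0,0],[1,0,0,0,0,0,0]]]'
python3 - <<'E'
from h import *
f=grab('scene','s4');g=grab('top','t4')
r=lambda i:cv2.resize(i,(400,400),interpolation=cv2.INTER_CUBIC)
cv2.imwrite('pics/s4c.png',np.hstack([r(f['image'][130:190,215:275]),r(g['image'][185:245,300:360])]))
E
```

```text
clock: 5.88
position: [0.4802, 0.069, 0.4061]
tool_rot: [3.142, 0.003, -2.918]
force: [0.3, -0.1, -0.0]
grip_width: 0.0852
finger_force: 0.0
clock: 6.62
position: [0.3302, 0.2737, 0.4039]
tool_rot: [3.141, -0.0, -2.913]
force: [-0.1, -1.3, 0.0]
grip_width: 0.0852
finger_force: 0.0
```

View pics/s4c.png

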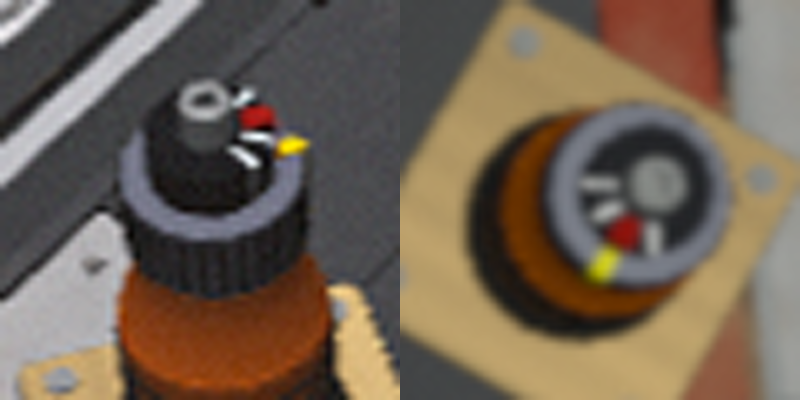

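```bash
python3 - <<'E'
from h import *
c=np.array([.480,.069]); k=60/400
for n,ox,oy,L in(('s4',215,130,[('ptr',292,146,.139),('red',258,118,.154)]),('t4',300,185,[('ptr',203,266,.139),('red',226,232,.154)])):
    for t,u,v,z in L:
        p=pt(np.load(n+'.npz'),ox+u*k-.4,oy+v*k-.4,z)[:2]-c; print(n,t,p*1e3,np.hypot(*p),np.arctan2(p[1],p[0]))
E
```

```text
s4 ptr [-19.87240252  13.64195722] 0.024104260595222915 2.539999961785317
s4 red [-11.49837745  10.0401469 ] 0.01526490202678932 2.42379469245354
t4 ptr [-19.81736111  10.2994236 ] 0.022333963551025463 2.6622959876034877
t4 red [-11.66420805   6.43760022] 0.0133227792143131 2.6372837444629225
```

The image shows the pointer in line with the red mark, within measurement error. The ring sits in the click at 1.1 and the robot is clear of it.

```bash
python3 -c "
from workcell import bot
print(bot.job_done())"
```

```text
the job is handed in; nothing more can be done
None
```

I turned the orange driver's ring to the broad red mark and let go; the last pictures show its pointer in line with the mark to within about 0.1 rad. I did not touch the blue driver, and I handed the job in at about 7 s.

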